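# Present a sealed sample bottle to the code reader and hold it clamped with the cam lever

## Task

Get the crimp-sealed bottle in the sampling stand ready for the syringe: turn it in its nest until the middle of its bar-code label squarely faces the reader's window, and let go of it. Then swing the sprung cam lever up to its highest lift point, where the lever stands upright and the lift table presses the bottle's shoulder up under the hold-down fork. Finish while still holding the lever there (it springs back if released, and past upright the table drops again), and leave the other glassware alone.

Things in the scene. Friction and masses are not known exactly. Their poses are not given: they have to be found in the camera images.
- station: fixed sampling stand: base plate 160 x 214 mm, 10 mm thick, with cam shaft, lift table with round white nest, steel hold-down fork, two guide posts and a grey code reader. Origin on the bench below the nest's centre; z up, y from the nest to the reader; at rest the lever points along -x; the posts are at x = 66, y = +-26 mm, tops 193 mm above the bench
- bottle_mid (a point): centre of the loose bottle in the nest, half-way up. Amber glass, 49 mm wide, 108 tall, 0.14-0.28 kg; neck 28 mm; crimped metal cap with grey top, 33 mm wide, from 37 to 54 mm above this point, tight: it turns with the bottle. z = bottle axis, x points to the label's middle; a black pen line on the cap's top runs from its centre towards the label's middle. Nest 8 mm deep, 1.5 mm play
- fork (a point): middle between the two fork arms, on the nest's axis, at the fork's upper face: 171 mm above the bench at rest. The arms (12 mm wide, 6 thick, along the stand's x, 34 mm apart) lie at both sides of the bottle's neck just below the cap and are joined at the posts; the cap stands above them, free to be gripped from above at any yaw
- label (a point): middle of the white paper label with its bars, on the bottle's side, 24.5 mm from the bottle's axis and 37 mm above its underside. The label goes 56 degrees round the bottle to each side and is 44 mm tall
- reader (a point): middle of the dark window of the code reader (grey block 46 x 48 x 44 mm, top 148 mm above the bench), 62.5 mm from the nest's centre, 126 mm above the bench; same axes as the stand: the window looks along -y to the bottle. It reads the label when the label's middle is within 20 degrees of straight towards the window
- cam_lever (a joint): lever angle (rad) about the stand's y axis through lever_pivot. 0 = at rest, along the stand's -x and 0.171 rad above level; grows as it swings up; 1.40 = upright, highest lift (table up 10 mm); 2.0 = end stop past the top, table 2 mm lower. A spring always pulls it back to 0: about 2 N at the handle at rest, 3 N at the top. The bottle meets the fork at about 0.5 rad
- lever_grip (a point): middle of the black handle at the lever's end: a barrel 24 mm thick, 52 mm long, level along the stand's y, that spins freely on its pin, so it can be gripped from above by fingers closing along the stand's x and turns with them. 110 mm from the shaft's axis and 34 mm outboard (-y) of the lever bar (11 mm round); 74 mm above the bench at rest, 165 mm at the top, free all round
- lever_pivot (a point): point on the lever shaft's axis in the plane in which the lever bar swings: 55 mm above the bench, 78 mm from the nest's centre on the stand's -y side
- hold_down (a joint): rise of the sprung hold-down fork (m): 0 = resting low, 5 mm above the bottle's shoulder; about 0.004 when the bottle is pressed up fully; its springs press with 7 to 11 N
- flask: bystander: empty conical glass flask, 66 mm in diameter, 102 mm tall, origin at the centre of its underside
- reagent: bystander: amber reagent bottle with black cap, 68 mm in diameter, 150 mm tall, origin at the centre of its underside
- beaker: bystander: empty glass beaker, 66 mm in diameter, 85 mm tall, origin at the centre of its underside

How it is judged (in metres and radians):
On the way:
1. the label faces the reader (within 20 degrees) with the table still down, and the bottle is let go (x of label in the frame of reader between -0.0084 and 0.0084 m and y of label in the frame of reader above -0.048 m and value of joint cam_lever below 0.2 rad and contact force between the fingers and bottle below 0.1 N), for 0.2 s.
At the end, for the whole second after the job is handed in: the fingers hold the lever (at least 1 N) within 0.15 rad of its highest point (1.25 to 1.55 rad), the bottle, untouched by the robot and at rest upright, presses the fork up by at least 3 mm with more than 3 N, and the middle of its label is still within 20 degrees of straight towards the reader (value of joint cam_lever between 1.25 and 1.55 rad and value of joint hold_down above 0.003 m and contact force between bottle and hold_down above 3 N and contact force between the fingers and cam_lever above 1 N and contact force between each of the arm, the fingers and bottle below 0.1 N and x of label in the frame of reader between -0.0084 and 0.0084 m and y of label in the frame of reader above -0.048 m and angle between bottle_mid's own z axis and vertical below 0.1 rad and linear speed of bottle below 0.02 m/s); the arm keeps its last pose, push and grip.
It fails at once if a bystander is moved by more than 30 mm (distance of any of flask, reagent, beaker from where it was at the start of the episode above 0.03 m).
It fails at once if the bottle is tipped by more than 17 degrees (angle between bottle_mid's own z axis and vertical above 0.3 rad).
It also fails if it takes over 58 s, if anything falls off the work surface, if the arm or the gripper's body presses on something with over 40 N, if the wrist force passes 120 N, or if a joint passes its speed limit or range.

## Robot

A 6-joint arm with a two-finger parallel gripper is mounted at the origin on the work surface. World frame = base frame: x ahead of the robot, y to its left, z up, the work surface at z = 0. Lengths are in m, angles in degrees, forces in N, time in s.
With the tool pointing down it reaches from about 0.325 to 0.875 m from the base axis. Payload 4.4 kg.
Tool frame: the origin (TCP) lies at the very end of the fingers, on their centre line; the grasp point (between the pads) lies 19 mm behind it (arm.grip_point_offset is the distance from the TCP to the grasp point, in m); z points along the fingers, y is the direction in which the jaws open and shut (so a half turn about z gives the same grasp; the last joint's range is limited). The gripper opens to 85 mm and grips with 20 to 120 N. Pads are 22 mm wide; open, the fingers measure 114 mm over their backs; the gripper's body (76 mm by 85 mm) begins 54 mm behind the grasp point. The pads swing forward as they close: fully open they stand 13 mm farther back than shut.
Start: joints at [-71.878, 11.837, 88.321, -0, 79.842, -8.623], TCP at [0.259, -0.513, 0.231] pointing down, gripper open.
Joint ranges: [-156.59, 156.59], [-49.26, 127.26], [12.9, 141.05], [-63.56, 243.56], [4.71, 150.69], [-161.64, 161.64]. Speed limits (degrees/s): [159.86, 159.86, 180, 180, 180, 180].

## Interface

Orientations are given as [roll, pitch, yaw] about the fixed x, y, z axes, in that order (R = Rz(yaw) Ry(pitch) Rx(roll)).
In Python, from workcell import arm, vision gives the robot as it stands.
- The arm moves only by the tool apply_moves, never from a script. Its argument "moves" is a list of rows, each a list of 2 entries, a list of its own where there are three numbers: the shift along the tool's x, y, z in m, then the turn, a rotation vector about the tool's x, y, z in rad. In form: [[[tx, ty, tz], [wx, wy, wz]], ...]. A call has 1 to 5 rows; each row shifts and turns the pose as measured when the row begins, along the tool's axes as they then stand; what a row does not reach is not made up. A row lasts 1/8 s, in which the tool goes at most 62.5 mm and 10.7 degrees, less where a joint would pass 70% of its speed; a pose out of reach is approached as far as the arm can. A call with a gripper value outside its range is refused whole. "claw" is the finger opening in m, from 0 to 0.0854, set as the call begins (left out, the last holds). The fingers move at their own pace and stop on an object; "grip_force" is the grip in N (left out, the last holds). Time passes only in rows, so rows that do not move let the fingers close. It gives the time, the measured TCP pose, the force and the opening at its end, in the units of the state.
- arm.observe(): the state, without advancing time (a new reading comes with each control period).
- vision.read_camera(name): name is "scene" or "top" or "wrist"; returns (picture, depth): 400x640x3 uint8, blue, green, red; 400x640 float32, m along the optical axis (not along the pixel's ray), 0 where there is no reading.
- vision.calibration(name): a dict with "intrinsics" (3x3 intrinsics, pixels), "extrinsics" (4x4, takes a point from world to camera coordinates); the wrist camera has in their place "mount" (4x4, takes a point from camera to tool coordinates, whose origin is the TCP and whose axes are the flange's). Camera axes: x right, y down, z forward; pixel columns grow to the right and rows downward; lengths in m; the calibration is good to about 2 mm. The wrist camera is an equidistant fisheye: a pixel r from the principal point sees the ray r / f radians off the axis. A picture is of the moment at which its call begins: read the wrist's pose just before it. calibration takes no time and is no camera call.
- arm.job_done(): hands the job in, once; it reports no verdict.
The state is a dict: "clock": time; "joint_positions": joint angles; "qvel": joint speeds; "effort": joint torques, N m; "tool_pos": TCP position; "tcp_rot": TCP orientation; "force": force on the tool from outside, world axes, zero at the start; "torque": the same for the moment, N m; "width": opening from 0.0 (shut) to 1.0 (fully open).
Only numpy, scipy, OpenCV 4.12 (cv2) and the standard library are available. Lean on these libraries where they do the work, as an engineer would, in place of code of your own. Each camera call takes 0.05 s, during which the arm holds its last target. There are 200 camera calls.

## Working session

There is one attempt and no reset: what is moved stays moved. The work goes in short steps, Python scripts to look and compute and a tool call to move; the robot and the scene stay as the last step left them, time stands still between calls to the robot, and variables do not carry over. Pictures are saved under pics/ and viewed, about 8 in all and at most 12, crops included, and the job is handed in when it is done.

Besides the shell and the picture viewer there is one more tool, called after ">>>" as a command line: name --argument value ..., lists and objects as JSON in quotes. apply_moves: Moves the arm, as the interface text tells. Its arguments: {"type":"object","properties":{"moves":{"type":"array","items":{"type":"array"}},"claw":{"type":"number"},"grip_force":{"type":"number"}},"required":["moves"]}

```bash
ls; mkdir -p pics; python3 - <<'E'
from workcell import arm, vision
import cv2,numpy as np
print(arm.observe())
for n in("scene","top"):
    p,d=vision.read_camera(n); cv2.imwrite(f"pics/{n}0.png",p); np.save(f"pics/{n}0.npy",d)
    c=vision.calibration(n);print(n,c)
print(vision.calibration("wrist"),arm.grip_point_offset)
a=[cv2.imread(f"pics/{n}0.png") for n in("scene","top")]
E
```

```text
pics
{'clock': 0.0, 'joint_positions': array([-7.18787503e+01,  1.18854316e+01,  8.84059357e+01,  2.73860302e-03,
        7.98405557e+01, -8.62195329e+00]), 'qvel': array([-0.00354828,  0.02461549,  0.03879499, -0.10687116, -0.01558108,
        0.022571  ]), 'effort': array([-2.09395308e-03, -3.83044660e+01, -2.91592598e+01, -3.80392976e-04,
        1.06885174e-02,  8.26492538e-06]), 'tool_pos': array([ 0.2585201 , -0.51275856,  0.23010463]), 'tcp_rot': array([-1.79869972e+02, -2.24412095e-02,  2.67426913e+01]), 'force': array([ 0.65777908, -0.03489669, -0.41535714]), 'torque': array([ 0.01770942, -0.00446064,  0.00616841]), 'width': 1.0002006032773787}
scene {'intrinsics': array([[476.60748127,   0.        , 324.07938325],
       [  0.        , 476.60748127, 194.76043774],
       [  0.        ,   0.        ,   1.        ]]), 'extrinsics': array([[ 6.13058945e-01,  7.90035680e-01,  1.53401348e-03,
        -3.32418818e-01],
       [ 6.30607759e-01, -4.88173134e-01, -6.03341400e-01,
        -2.97587667e-01],
       [-4.75912369e-01,  3.70851203e-01, -7.97481537e-01,
         1.57349414
[... 355 characters left out ...]
7158907,  0.09033692, -0.21875539,  0.60945363],
       [ 0.21792604, -0.01906597, -0.97577904,  1.03740289],
       [ 0.        ,  0.        ,  0.        ,  1.        ]])}
{'intrinsics': array([[309.70691629,   0.        , 314.81904775],
       [  0.        , 309.70691629, 201.8372405 ],
       [  0.        ,   0.        ,   1.        ]]), 'mount': array([[ 4.39523979e-04, -9.49063976e-01, -3.15083125e-01,
         8.12062855e-02],
       [ 9.99999763e-01,  5.84220194e-04, -3.64787755e-04,
         1.05777590e-04],
       [ 5.30284842e-04, -3.15082890e-01,  9.49064008e-01,
        -1.41010397e-01],
       [ 0.00000000e+00,  0.00000000e+00,  0.00000000e+00,
         1.00000000e+00]])} 0.0187
```

View pics/scene0.png

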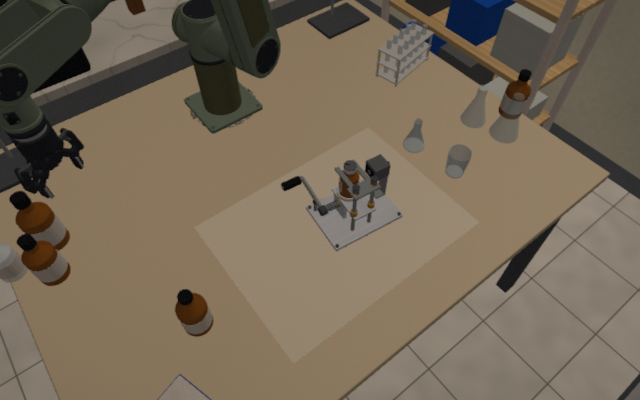

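View pics/top0.png

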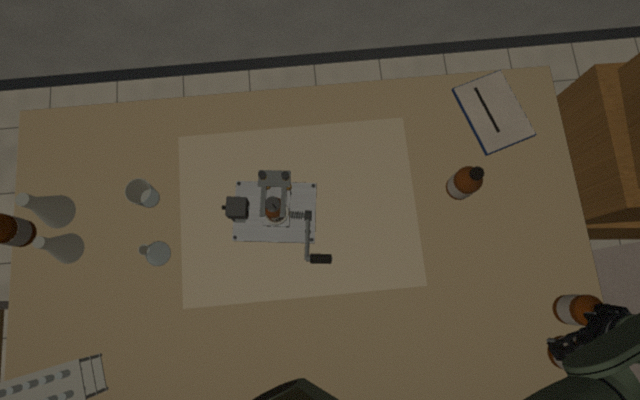

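The scene view shows the stand near (355,200), with the lever handle at (292,184). In the top view the cap is at about (272,205), the handle at (320,259), the reader at (237,207), and the fork posts at (263,175) and (286,175). The flask (155,253), beaker (145,193) and reagent bottle (465,183) are all well clear. Next I'll get coordinates.

```bash
cat > h.py <<'E'
import numpy as np, cv2
from workcell import arm, vision
from scipy.spatial.transform import Rotation as R
def ray(name,u,v):
    c=vision.calibration(name);K=c["intrinsics"];E=c["extrinsics"]
    d=E[:3,:3].T@np.linalg.inv(K)@[u,v,1]; o=-E[:3,:3].T@E[:3,3]; return o,d
def wcam(s):
    c=vision.calibration("wrist");M=c["mount"];r=R.from_euler("xyz",s["tcp_rot"],degrees=True).as_matrix()
    return r@M[:3,3]+s["tool_pos"], r@M[:3,:3], c["intrinsics"]
def wray(s,u,v):
    o,Rc,K=wcam(s);x=(u-K[0,2])/K[0,0];y=(v-K[1,2])/K[1,1];t=np.hypot(x,y)
    q=np.sinc(t/np.pi); return o,Rc@[x*q,y*q,np.cos(t)]
def wproj(s,P):
    o,Rc,K=wcam(s);p=Rc.T@(np.asarray(P)-o);t=np.arctan2(np.hypot(p[0],p[1]),p[2]);h=np.hypot(p[0],p[1])
    return K[0,0]*t*p[0]/h+K[0,2],K[1,1]*t*p[1]/h+K[1,2]
def onz(o,d,z): return o+d*(z-o[2])/d[2]
def tri(a,b):
    (o1,d1),(o2,d2)=a,b;A=np.c_[d1,-d2];t=np.linalg.lstsq(A,o2-o1,rcond=None)[0]
    p,q=o1+d1*t[0],o2+d2*t[1];return (p+q)/2,np.linalg.norm(p-q)
E
python3 - <<'E'
from h import *
def show(n,u,v,z=None):
    D=np.load(f"pics/{n}0.npy");o,d=ray(n,u,v);print(n,u,v,"depth pt",np.round(o+d*D[v,u],3),"plane",z and np.round(onz(o,d,z),3))
for u,v,z in[(272,205,.193),(320,259,.074),(237,207,.148),(263,175,.193),(286,175,.193),(236,183,.01),(314,184,.01),(236,240,.01),(314,241,.01)]: show("top",u,v,z)
print("tri handle",tri(ray("top",320,259),ray("scene",292,184)))
print("tri cap",tri(ray("top",272,203),ray("scene",350,165)))
def crop(n,x0,x1,y0,y1,k): return cv2.resize(cv2.imread(f"pics/{n}0.png")[y0:y1,x0:x1],None,fx=k,fy=k,interpolation=cv2.INTER_CUBIC)
a=crop("top",220,340,160,270,5);b=crop("scene",270,410,140,260,4)
cv2.imwrite("pics/c0.png",cv2.convertScaleAbs(a,alpha=1.5))
E
```

```text
top 272 205 depth pt [0.574 0.052 0.194] plane [0.574 0.052 0.193]
top 320 259 depth pt [ 0.455 -0.044  0.087] plane [ 0.456 -0.044  0.074]
top 237 207 depth pt [0.587 0.137 0.146] plane [0.586 0.136 0.148]
top 263 175 depth pt [0.644 0.067 0.192] plane [0.644 0.067 0.193]
top 286 175 depth pt [0.639 0.016 0.194] plane [0.639 0.016 0.193]
top 236 183 depth pt [0.681 0.157 0.012] plane [0.682 0.158 0.01 ]
top 314 184 depth pt [ 0.659 -0.048  0.014] plane [ 0.66  -0.048  0.01 ]
top 236 240 depth pt [0.53  0.166 0.011] plane [0.53  0.166 0.01 ]
top 314 241 depth pt [ 0.508 -0.034  0.013] plane [ 0.509 -0.034  0.01 ]
tri handle (array([ 0.45683901, -0.04394884,  0.06783486]), np.float64(0.00086505898365473))
tri cap (array([0.57868784, 0.05180923, 0.19037508]), np.float64(0.00038485464454650716))
```

View pics/c0.png

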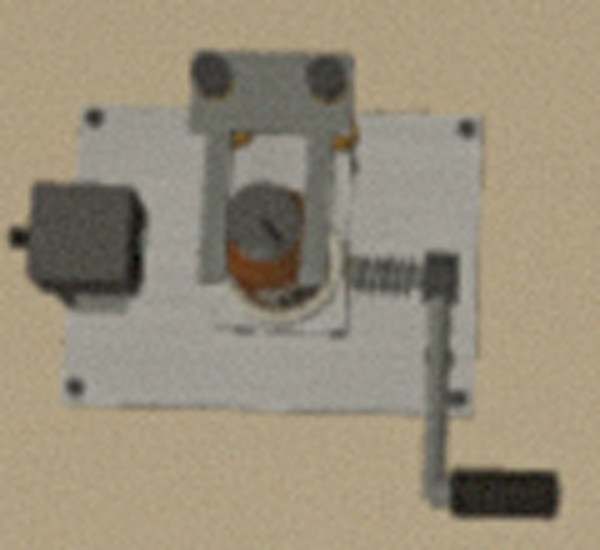

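The stand is at yaw of about -6°, with the nest axis near (0.576, 0.050) and the reader at azimuth of about 84°. The crop shows the pen line running down and to the right from the cap centre (264,217), which is azimuth of about -140°, so the bottle needs a clockwise turn of about 135°. I'll move over it and look from close by.

>>> apply_moves --moves '[[[0.03, -0.02, -0.04], [0, 0, 0]], [[0.045, -0.03, -0.015], [0, 0, 0]], [[0.047, -0.032, -0.015], [0, 0, 0]], [[0.048, -0.033, -0.015], [0, 0, 0]], [[0.048, -0.033, -0.015], [0, 0, 0]]]' --claw 0.06

```text
clock: 0.72
tool_pos: [0.3876, -0.2783, 0.329]
tcp_rot: [-179.4, -0.1, 26.2]
force: [-0.0, -0.3, 0.2]
width: 0.705
```

>>> apply_moves --moves '[[[0.048, -0.033, 0], [0, 0, 0]], [[0.048, -0.033, 0], [0, 0, 0]], [[0.048, -0.033, 0], [0, 0, 0]], [[0.048, -0.033, 0], [0, 0, 0]], [[0.048, -0.033, 0], [0, 0, 0]]]'

```text
clock: 1.35
tool_pos: [0.533, -0.0154, 0.3314]
tcp_rot: [-179.5, -0.1, 26.2]
force: [-0.4, -0.3, -0.9]
width: 0.707
```

>>> apply_moves --moves '[[[0.048, -0.033, 0], [0, 0, 0]], [[0, 0, 0], [0, 0, -0.17]], [[0, 0, 0], [0, 0, -0.17]], [[0, 0, 0], [0, 0, -0.17]], [[0, 0, 0], [0, 0, -0.17]]]'

```text
clock: 1.98
tool_pos: [0.5618, 0.0434, 0.3274]
tcp_rot: [-179.3, -0.3, 66.9]
force: [-0.0, -0.2, 0.5]
width: 0.703
```

>>> apply_moves --moves '[[[0, 0, 0], [0, 0, -0.17]], [[0, 0, 0], [0, 0, -0.17]], [[0, 0, 0], [0, 0, -0.17]], [[0, 0, 0], [0, 0, -0.17]], [[0, 0, 0], [0, 0, -0.17]]]'

```text
clock: 2.6
tool_pos: [0.5599, 0.0437, 0.3235]
tcp_rot: [-179.4, -1.0, 117.3]
force: [0.2, -0.3, 0.3]
width: 0.7
```

>>> apply_moves --moves '[[[0, 0, 0], [0, 0, -0.17]], [[0, 0, 0], [0, 0, -0.17]], [[0, 0, 0], [0, 0, -0.17]], [[0, 0, 0], [0, 0, -0.17]], [[0, 0, 0], [0, 0, 0]]]'

```text
clock: 3.22
tool_pos: [0.558, 0.0439, 0.3197]
tcp_rot: [180.0, -1.5, 157.5]
force: [-0.6, -0.1, 0.3]
width: 0.701
```

```bash
python3 - <<'E'
from h import *
import pickle
s=arm.observe();p,d=vision.read_camera("wrist");cv2.imwrite("pics/w1.png",p);pickle.dump((s,d),open("pics/w1.pkl","wb"))
print(s["clock"],s["tool_pos"],s["tcp_rot"],s["joint_positions"],s["width"]); print(wproj(s,[.576,.05,.194]),wproj(s,[.456,-.044,.074]))
E
```

```text
3.225 [0.55803945 0.04387872 0.31972156] [179.96122547  -1.4948128  157.51832668] [ -4.64529756   7.77646588  82.65983604   0.4947973   90.97478343
 -72.1607931 ] 0.7006635110824279
(np.float64(328.1206306235257), np.float64(212.12717395131892)) (np.float64(220.72925236697824), np.float64(126.12732754397331))
```

View pics/w1.png

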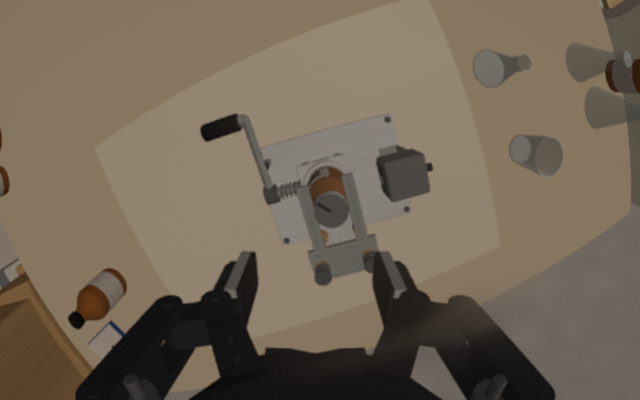

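The wrist view shows the cap at (332,210) with its pen line running to about (319,206). The posts are at (322,275) and (370,262), the handle is at (222,127), and the label's white edge shows at about (318,177). Next I'll measure these.

```bash
python3 - <<'E'
from h import *
import pickle
s,d=pickle.load(open("pics/w1.pkl","rb"));p=cv2.imread("pics/w1.png")
g=cv2.GaussianBlur(cv2.cvtColor(p,cv2.COLOR_BGR2GRAY),(3,3),0)
hsv=cv2.cvtColor(p,cv2.COLOR_BGR2HSV)
# cap: grey disc by circle
c=cv2.HoughCircles(cv2.resize(g[180:240,300:365],None,fx=6,fy=6,interpolation=cv2.INTER_CUBIC),cv2.HOUGH_GRADIENT,1,100,param1=80,param2=20,minRadius=80,maxRadius=130)
print(c)
cx,cy,r=c[0,0]/6;cx+=300-.4;cy+=180-.4;print(cx,cy,r)
C=onz(*wray(s,cx,cy),.194);print("cap",C)
print("cap tri",tri(wray(s,cx,cy),ray("top",272,203)),"handle tri",tri(wray(s,222,127),ray("top",320,259)))
P=[(u,v) for v in range(180,240) for u in range(300,365) if np.hypot(u-cx,v-cy)<.75*r]
val=np.array([g[v,u] for u,v in P]);t=np.median(val);print(t,val.min())
Q=np.array([onz(*wray(s,*P[i]),.194)[:2] for i in np.where(val<t-.4*(t-val.min()))[0]])
m=Q.mean(0);print(len(Q),m,"az mean",np.degrees(np.arctan2(*(m-C[:2])[::-1])),"az axis",[np.degrees(np.arctan2(w[1],w[0])) for w in [np.linalg.svd(Q-m)[2][0]]])
for u,v in[(322,270),(369,256)]: print("post",onz(*wray(s,u,v),.193))
for u,v in[(388,120),(407,209),(268,162),(287,240)]: print("screw",onz(*wray(s,u,v),.012))
print("handle",onz(*wray(s,222,127),.08))
k=cv2.resize(p[100:290,190:440],None,fx=3,fy=3,interpolation=cv2.INTER_CUBIC);cv2.imwrite("pics/w1c.png",cv2.convertScaleAbs(k,alpha=1.6))
E
```

```text
NoneTraceback (most recent call last):
  File "<stdin>", line 9, in <module>
TypeError: 'NoneType' object is not subscriptable
```

```bash
cat > cap.py <<'E'
from h import *
import pickle,sys
def analyse(tag,box,zc=.194):
    s,d=pickle.load(open(f"pics/{tag}.pkl","rb"));p=cv2.imread(f"pics/{tag}.png")
    g=cv2.cvtColor(p,cv2.COLOR_BGR2GRAY)
    x0,x1,y0,y1=box;uv=[(u,v) for v in range(y0,y1) for u in range(x0,x1)]
    o,Rc,K=wcam(s);W=[]
    for u,v in uv:
        _,r=wray(s,u,v);W.append(o+r*d[v,u]/(Rc[:,2]@r))
    W=np.array(W);G=np.array([g[v,u] for u,v in uv]).astype(float)
    m=(W[:,2]>.183)&(W[:,2]<.215)
    n=np.zeros(g.shape,np.uint8)
    for (u,v),k in zip(uv,m): n[v,u]=255*k
    cs=cv2.findContours(n,cv2.RETR_EXTERNAL,cv2.CHAIN_APPROX_NONE)[0];c=max(cs,key=cv2.contourArea)
    (cx,cy),r=cv2.minEnclosingCircle(c)
    E=cv2.fitEllipse(c);print("zmed",np.median(W[m,2]),"circ",cx,cy,r,"ell",E)
    cx,cy=E[0];C=onz(*wray(s,cx,cy),zc);print("cap centre",C.round(4))
    Q=np.array([onz(*wray(s,*q),zc)[:2] for q in uv]);rr=np.hypot(*(Q-C[:2]).T)
    a=rr<.0135;t=np.median(G[a]);w=np.clip(t-6-G,0,None)*a;M=(Q*w[:,None]).sum(0)/w.sum();D=Q-M
    S=(D*w[:,None]).T@D;e=np.linalg.eigh(S)[1][:,1];e*=np.sign(e@(M-C[:2]))
    print("med",t,"n",(w>0).sum(),"pen az from centre",np.degrees(np.arctan2(*(M-C[:2])[::-1])),"axis",np.degrees(np.arctan2(e[1],e[0])),"len",np.hypot(*(M-C[:2])))
    return s,p,C,(cx,cy)
E
python3 - <<'E'
from cap import *
s,p,C,(cx,cy)=analyse("w1",(305,360,185,235))
print("cap tri",tri(wray(s,cx,cy),ray("top",272,203)),"handle tri",tri(wray(s,222,127),ray("top",320,259)))
for u,v in[(322,270),(369,256)]: print("post",onz(*wray(s,u,v),.193))
for u,v in[(388,120),(407,209),(268,162),(287,240)]: print("screw",onz(*wray(s,u,v),.012))
print("handle",onz(*wray(s,222,127),.08))
k=cv2.resize(p[100:290,190:440],None,fx=3,fy=3,interpolation=cv2.INTER_CUBIC);cv2.imwrite("pics/w1c.png",cv2.convertScaleAbs(k,alpha=1.6))
E
```

```text
zmed 0.18925119301361543 circ 331.46429443359375 210.5 17.881681442260742 ell ((331.1301574707031, 210.5083770751953), (33.52537155151367, 33.963130950927734), 82.99573516845703)
cap centre [0.5756 0.0531 0.194 ]Traceback (most recent call last):
  File "<stdin>", line 2, in <module>
  File "cap.py", line 18, in analyse
    Q=np.array([onz(*wray(s,*q),zc)[:2] for q in uv]);rr=np.hypot(*(Q-C[:2]).T)
                     ~~~~^^^^^^
  File "h.py", line 11, in wray
    o,Rc,K=wcam(s);x=(u-K[0,2])/K[0,0];y=(v-K[1,2])/K[1,1];t=np.hypot(x,y)
           ~~~~^^^
  File "h.py", line 8, in wcam
    c=vision.calibration("wrist");M=c["mount"];r=R.from_euler("xyz",s["tcp_rot"],degrees=True).as_matrix()
ValueError: time passes only in moves, steps and waits
```

Too many calibration calls, so I'll cache them.

```bash
sed -i '3a import functools\ncal=functools.lru_cache(None)(vision.calibration)' h.py; sed -i 's/=vision\.calibration(/=cal(/' h.py
python3 - <<'E'
from cap import *
s,p,C,(cx,cy)=analyse("w1",(305,360,185,235))
print("cap tri",tri(wray(s,cx,cy),ray("top",272,203)),"handle tri",tri(wray(s,222,127),ray("top",320,259)))
for u,v in[(322,270),(369,256)]: print("post",onz(*wray(s,u,v),.193))
for u,v in[(388,120),(407,209),(268,162),(287,240)]: print("screw",onz(*wray(s,u,v),.012))
print("handle",onz(*wray(s,222,127),.08))
k=cv2.resize(p[100:290,190:440],None,fx=3,fy=3,interpolation=cv2.INTER_CUBIC);cv2.imwrite("pics/w1c.png",cv2.convertScaleAbs(k,alpha=1.6))
E
```

```text
zmed 0.18925119301361543 circ 331.46429443359375 210.5 17.881681442260742 ell ((331.1301574707031, 210.5083770751953), (33.52537155151367, 33.963130950927734), 82.99573516845703)
cap centre [0.5756 0.0531 0.194 ]
med 70.0 n 65 pen az from centre -136.79943066648795 axis -144.44837159214492 len 0.007260087592214011
cap tri (array([0.58047072, 0.05242564, 0.18069296]), np.float64(0.001100125614859379)) handle tri (array([ 0.45696374, -0.04451802,  0.06793218]), np.float64(0.0007993864207096321))
post [0.63055348 0.02196631 0.193     ]
post [0.63423088 0.07032985 0.193     ]
screw [0.53836722 0.16860844 0.012     ]
screw [0.67976319 0.151635   0.012     ]
screw [ 0.52963932 -0.0189501   0.012     ]
screw [ 0.65492677 -0.04357216  0.012     ]
handle [ 0.45821461 -0.04111554  0.08      ]
```

View pics/w1c.png

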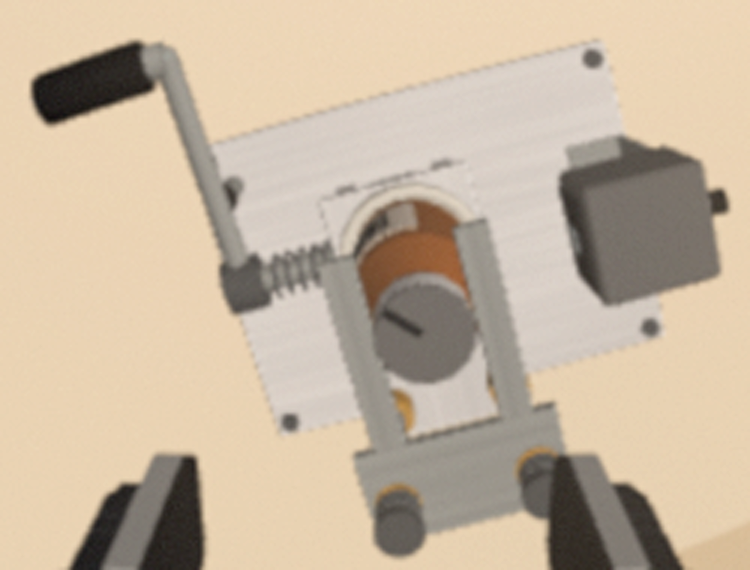

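The pen line now reads azimuth of about -142° (crop (425,333) to (385,312)). The cap centre is (0.5756, 0.053, 0.194), in agreement from both views. I'll centre over it and descend.

>>> apply_moves --moves '[[[-0.013, 0.0145, 0.02], [0, -0.026, 0]], [[0, 0, 0.04], [0, 0, 0]], [[0, 0, 0.04], [0, 0, 0]], [[0, 0, 0], [0, 0, 0]]]' --claw 0.058

```text
clock: 3.78
tool_pos: [0.5762, 0.0527, 0.2175]
tcp_rot: [179.9, 0.1, 156.9]
force: [-0.7, 1.0, 0.1]
width: 0.678
```

>>> apply_moves --moves '[[[0, 0, 0.02], [0, 0, 0]], [[0, 0, 0.018], [0, 0, 0]], [[0, 0, 0], [0, 0, 0]]]'

```text
clock: 4.15
tool_pos: [0.5794, 0.0525, 0.1833]
tcp_rot: [179.8, 0.5, 156.7]
force: [-1.0, -0.4, -0.5]
width: 0.679
```

```bash
python3 - <<'E'
from h import *
import pickle
s=arm.observe();p,d=vision.read_camera("wrist");cv2.imwrite("pics/w2.png",p);pickle.dump((s,d),open("pics/w2.pkl","wb"))
print(s["clock"],s["tool_pos"],s["tcp_rot"],s["force"],s["width"]);print(wproj(s,[.5756,.0531,.194]))
cv2.imwrite("pics/w2c.png",cv2.convertScaleAbs(cv2.resize(p[150:400,170:460],None,fx=2.4,fy=2.4,interpolation=cv2.INTER_CUBIC),alpha=1.6))
E
```

```text
4.15 [0.5793678  0.05251209 0.18330672] [179.78942095   0.52268154 156.65824533] [-0.98954159 -0.38993687 -0.4647799 ] 0.6785255373432014
(np.float64(312.52365452662116), np.float64(268.2699446692312))
```

View pics/w2c.png

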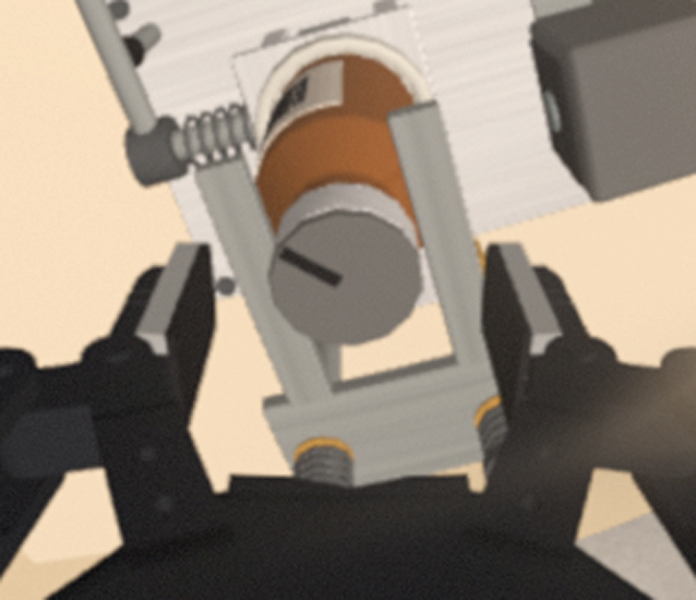

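Close view: the cap is centred between the open pads at crop (345,277), and the pen line runs from (340,281) to (282,254). Both fingers clear the fork arms.

```bash
python3 - <<'E'
from cap import *
s,_=pickle.load(open("pics/w2.pkl","rb"))
f=lambda u,v,z=.193:onz(*wray(s,170+u/2.4,150+v/2.4),z)[:2]
c,a,b=f(345,277),f(340,281),f(282,254)
for q in(b-a,b-c):print(np.degrees(np.arctan2(q[1],q[0])))
print(c, "rim l/r",np.hypot(*(f(270,277)-f(421,277))))
e=f(440,102,.171)-f(485,340,.171);print("fork arm az",np.degrees(np.arctan2(e[1],e[0]))+180)
E
```

```text
-141.7166119731123
-136.173450570893
[0.57489237 0.05405539] rim l/r 0.030721603723171176
fork arm az 349.8922921407252
```

>>> apply_moves --moves '[[[0.003, 0.0, 0.003], [0, -0.008, 0]], [[0, 0, 0], [0, 0, 0]]]'

```text
clock: 4.45
tool_pos: [0.5788, 0.0537, 0.1837]
tcp_rot: [179.7, 1.3, 156.6]
force: [-0.7, 1.1, -0.9]
width: 0.679
```

>>> apply_moves --moves '[[[0.004, -0.001, 0.005], [0, 0.022, 0]], [[0, 0, 0.001], [0, 0, 0]]]'

```text
clock: 4.7
tool_pos: [0.5751, 0.0544, 0.1783]
tcp_rot: [179.6, 0.1, 156.6]
force: [-0.0, -0.1, 0.1]
width: 0.678
```

>>> apply_moves --moves '[[[0, 0, 0], [0, 0, 0]], [[0, 0, 0], [0, 0, 0]], [[0, 0, 0], [0, 0, 0]], [[0, 0, 0], [0, 0, 0]]]' --claw 0.0 --grip_force 25

```text
clock: 5.2
tool_pos: [0.5752, 0.0542, 0.1784]
tcp_rot: [179.6, 0.1, 156.6]
force: [-0.1, 1.1, -0.3]
width: 0.371
```

>>> apply_moves --moves '[[[0, 0, 0], [0, 0, 0.17]], [[0, 0, 0], [0, 0, 0.17]], [[0, 0, 0], [0, 0, 0.17]], [[0, 0, -0.001], [0, 0, 0.17]], [[0, 0, 0], [0, 0, 0]]]'

```text
clock: 5.82
tool_pos: [0.5759, 0.0556, 0.1789]
tcp_rot: [179.5, -0.2, 116.5]
force: [1.0, 0.3, -1.6]
width: 0.375
```

>>> apply_moves --moves '[[[-0.001, -0.001, 0], [0, 0, 0.17]], [[0, 0, 0], [0, 0, 0.17]], [[0, 0, 0], [0, 0, 0.17]], [[0, 0, 0], [0, 0, 0.17]], [[0, 0, 0], [0, 0, 0]]]'

```text
clock: 6.45
tool_pos: [0.5779, 0.0545, 0.1787]
tcp_rot: [179.4, -0.6, 77.3]
force: [0.8, 1.1, 0.1]
width: 0.37
```

>>> apply_moves --moves '[[[-0.001, -0.0025, 0], [0, -0.008, 0.17]], [[0, 0, 0], [0, 0, 0.17]], [[0, 0, 0], [0, 0, 0.17]], [[0, 0, 0], [0, 0, 0.17]], [[0, 0, 0], [0, 0, 0]]]'

```text
clock: 7.08
tool_pos: [0.5778, 0.0529, 0.1791]
tcp_rot: [179.3, -0.7, 38.6]
force: [0.4, 0.0, -1.2]
width: 0.369
```

>>> apply_moves --moves '[[[-0.001, -0.002, 0], [0, 0, 0.17]], [[0, 0, 0], [0, 0, 0.17]], [[0, 0, 0], [0, 0, 0]]]'

```text
clock: 7.45
tool_pos: [0.5768, 0.0526, 0.1794]
tcp_rot: [179.4, -1.0, 19.5]
force: [0.6, 0.7, -1.2]
width: 0.375
```

Turned by 137°. Now I'll release, lift, and look.

>>> apply_moves --moves '[[[0, 0, 0], [0, 0, 0]], [[0, 0, 0], [0, 0, 0]], [[0, 0, 0], [0, 0, 0]], [[0, 0, -0.02], [0, 0, 0]], [[0, 0, -0.04], [0, 0, 0]]]' --claw 0.058

```text
clock: 8.07
tool_pos: [0.5721, 0.0533, 0.2362]
tcp_rot: [179.7, -0.4, 20.2]
force: [0.2, 0.6, 0.3]
width: 0.68
```

>>> apply_moves --moves '[[[-0.03, 0, -0.05], [0, -0.01, -0.17]], [[-0.02, 0, -0.02], [0, 0, -0.17]], [[0, 0, 0], [0, 0, -0.17]], [[0, 0, 0], [0, 0, -0.17]], [[0, 0, 0], [0, 0, -0.17]]]'

```text
clock: 8.7
tool_pos: [0.5268, 0.0326, 0.3144]
tcp_rot: [179.3, 0.3, 70.9]
force: [-1.2, -0.1, -0.6]
width: 0.681
```

```bash
python3 - <<'E'
from h import *
import pickle
s=arm.observe();p,d=vision.read_camera("wrist");cv2.imwrite("pics/w3.png",p);pickle.dump((s,d),open("pics/w3.pkl","wb"))
print(s["clock"],s["tool_pos"],s["tcp_rot"],s["force"],s["width"]);print(wproj(s,[.5756,.0531,.194]))
u,v=map(int,wproj(s,[.5756,.0531,.194]))
k=cv2.resize(p[max(v-90,0):v+90,u-120:u+120],None,fx=3.3,fy=3.3,interpolation=cv2.INTER_CUBIC);cv2.imwrite("pics/w3c.png",cv2.convertScaleAbs(k,alpha=1.6));print(u-120,max(v-90,0))
from cap import analyse
analyse("w3",(u-28,u+28,v-28,v+28))
E
```

```text
8.7 [0.52684853 0.03259992 0.31439494] [179.33074476   0.28987012  70.85173817] [-1.22497196 -0.11465601 -0.57880921] 0.6807794506307334
(np.float64(358.7584364576349), np.float64(155.88320360525378))
238 65
zmed 0.18923227394468062 circ 359.6640625 153.5703125 18.89703941345215 ell ((359.9170837402344, 153.49554443359375), (35.73488998413086, 36.33203125), 110.70067596435547)
cap centre [0.5772 0.0548 0.194 ]
med 70.0 n 71 pen az from centre 73.78197147720387 axis 78.44187493515307 len 0.007423874032944547
```

View pics/w3c.png

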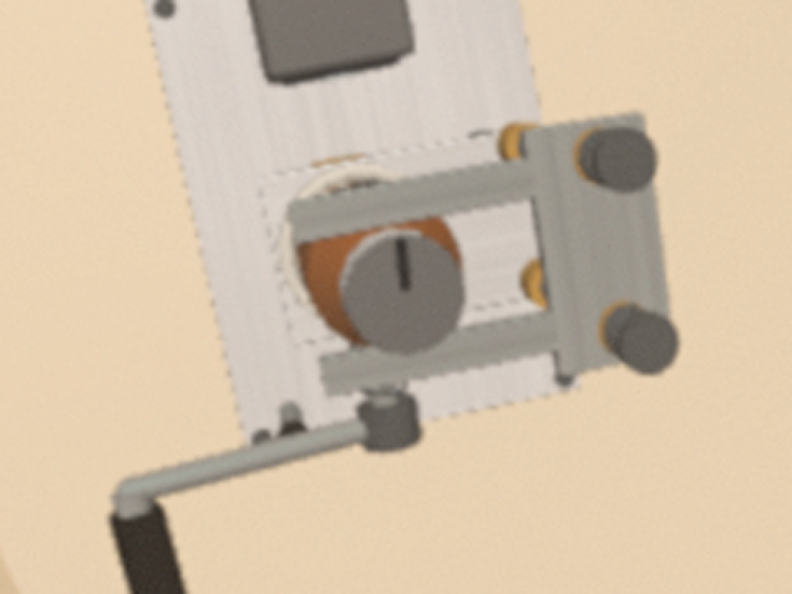

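The pen line now points to azimuth of about 76–78° (crop (404,290) to (400,238)). The fork arms are at -11° in the same picture, so the label is roughly 7° off straight, inside the 20° tolerance. Next is the lever.

>>> apply_moves --moves '[[[0, 0, 0], [0, 0, -0.11]], [[0, 0, 0], [0, 0, -0.11]], [[-0.043, -0.03, 0.04], [0, 0, 0]], [[-0.043, -0.03, 0.04], [0, 0, 0]], [[0, 0, 0], [0, 0, 0]]]'

```text
clock: 9.38
tool_pos: [0.4582, -0.0458, 0.2337]
tcp_rot: [179.5, 0.4, 83.8]
force: [0.2, -0.3, -0.1]
width: 0.679
```

>>> apply_moves --moves '[[[0, -0.002, 0.055], [0, 0, 0]], [[0, 0, 0.055], [0, 0, 0]], [[0, 0, 0], [0, 0, 0]]]'

```text
clock: 9.75
tool_pos: [0.4627, -0.0472, 0.1261]
tcp_rot: [178.8, 0.4, 83.5]
force: [0.5, 0.1, -0.2]
width: 0.681
```

```bash
python3 - <<'E'
from h import *
import pickle
s=arm.observe();p,d=vision.read_camera("wrist");cv2.imwrite("pics/w4.png",p);pickle.dump((s,d),open("pics/w4.pkl","wb"))
print(s["clock"],s["tool_pos"],s["tcp_rot"],s["force"],s["width"])
o,Rc,K=wcam(s)
g=cv2.cvtColor(p,cv2.COLOR_BGR2GRAY)
W=[]
for v in range(150,400,2):
  for u in range(200,440,2):
    _,r=wray(s,u,v);w=o+r*d[v,u]/(Rc[:,2]@r)
    if .06<w[2]<.1 and .43<w[0]<.48 and -.09<w[1]<-.0 and g[v,u]<60: W.append(w)
W=np.array(W);print(len(W),W.mean(0),W.min(0),W.max(0),[wproj(s,[.456,-.046,.074])])
top=W[W[:,2]>np.percentile(W[:,2],70)];print(np.median(top,0))
E
```

```text
9.75 [ 0.4627371  -0.04715134  0.12612309] [178.80124462   0.42520971  83.49759818] [ 0.49819088  0.12746815 -0.20283907] 0.6810951451000996
598 [ 0.45757852 -0.04228722  0.08148861] [ 0.44482972 -0.06980365  0.0723908 ] [ 0.47029257 -0.01861906  0.08492749] [(np.float64(302.7958388811195), np.float64(224.756616320857))]
[ 0.45727046 -0.04429893  0.08347102]
```

View pics/w4.png

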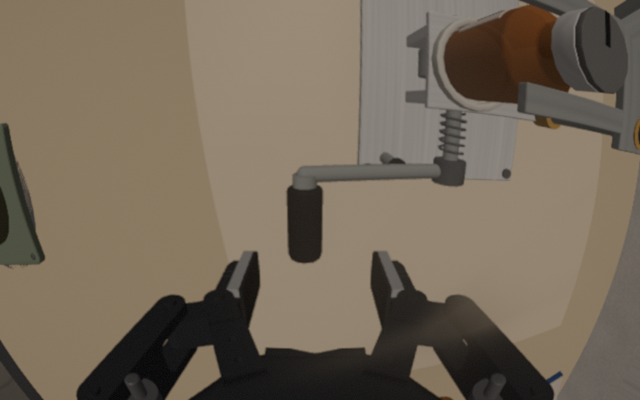

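The handle is at (305,222) between the open pads; measured centre (0.457, -0.0445), top at 0.085, which agrees with the given height. I'll correct by 5 mm, then go down and grip.

>>> apply_moves --moves '[[[0.0025, -0.006, 0.01], [0.02, 0, 0]], [[0, -0.001, 0.03], [0, 0, 0]], [[0, -0.001, 0.03], [0, 0, 0]], [[0, 0, 0], [0, 0, 0]]]'

```text
clock: 10.3
tool_pos: [0.4689, -0.0464, 0.0676]
tcp_rot: [178.5, 0.7, 83.5]
force: [-0.6, -0.1, 0.0]
width: 0.677
```

>>> apply_moves --moves '[[[0.002, -0.011, 0], [0.026, 0, 0]], [[0, 0, 0], [0, 0, 0]]]'

```text
clock: 10.55
tool_pos: [0.4607, -0.0435, 0.071]
tcp_rot: [179.7, 0.7, 83.6]
force: [0.6, -0.2, 1.0]
width: 0.677
```

>>> apply_moves --moves '[[[0, -0.006, 0.012], [0.01, 0, 0]], [[0, -0.003, 0.005], [0, 0, 0]], [[0, 0, 0], [0, 0, 0]]]'

```text
clock: 10.92
tool_pos: [0.4523, -0.0429, 0.0545]
tcp_rot: [-179.9, 0.8, 83.6]
force: [-0.4, -0.1, 0.5]
width: 0.682
```

>>> apply_moves --moves '[[[0, 0.004, 0], [0, 0, 0]], [[0, 0, 0], [0, 0, 0]], [[0, 0, 0], [0, 0, 0]], [[0, 0, 0], [0, 0, 0]], [[0, 0, 0], [0, 0, 0]]]' --claw 0.0 --grip_force 60

```text
clock: 11.55
tool_pos: [0.4571, -0.0436, 0.0547]
tcp_rot: [-179.9, 0.8, 83.5]
force: [-0.6, -0.4, -0.2]
width: 0.259
```

Gripped: width 0.259, about 22 mm. I'll swing along the arc in checked pieces.

>>> apply_moves --moves '[[[0, 0.002, -0.01], [0, 0, 0]], [[0, 0.003, -0.009], [0, 0, 0]], [[0, 0.0045, -0.01], [0, 0, 0]], [[0, 0, 0], [0, 0, 0]]]'

```text
clock: 12.05
tool_pos: [0.4669, -0.0448, 0.0853]
tcp_rot: [-179.9, 0.8, 83.5]
force: [-0.2, -0.9, -2.4]
width: 0.265
```

>>> apply_moves --moves '[[[0, 0.0055, -0.0095], [0, 0, 0]], [[0, 0.006, -0.0085], [0, 0, 0]], [[0, 0.0065, -0.0075], [0, 0, 0]], [[0, 0, 0], [0, 0, 0]]]'

```text
clock: 12.55
tool_pos: [0.4846, -0.0469, 0.1112]
tcp_rot: [-179.7, 0.9, 83.5]
force: [1.6, -2.7, -3.5]
width: 0.262
```

>>> apply_moves --moves '[[[0, 0.008, -0.0075], [0, 0, 0]], [[0, 0.0085, -0.007], [0, 0, 0]], [[0, 0.0095, -0.006], [0, 0, 0]], [[0, 0.0098, -0.0049], [0, 0, 0]], [[0, 0, 0], [0, 0, 0]]]'

```text
clock: 13.18
tool_pos: [0.5179, -0.051, 0.1359]
tcp_rot: [-179.0, 0.9, 83.6]
force: [-1.5, -2.6, -3.9]
width: 0.261
```

>>> apply_moves --moves '[[[0, 0.0115, -0.004], [-0.009, 0, 0]], [[0, 0.0115, -0.003], [-0.009, 0, 0]], [[0, 0.012, -0.002], [0, 0, 0]], [[0, 0.012, -0.0005], [0, 0, 0]], [[0, 0, 0], [0, 0, 0]]]'

```text
clock: 13.8
tool_pos: [0.5616, -0.0564, 0.1465]
tcp_rot: [-179.4, 1.0, 83.6]
force: [-1.0, -2.2, -4.4]
width: 0.263
```

>>> apply_moves --moves '[[[0, 0.003, 0], [0, 0, 0]], [[0, 0, 0], [0, 0, 0]], [[0, 0, 0], [0, 0, 0]], [[0, 0, 0], [0, 0, 0]]]'

```text
clock: 14.3
tool_pos: [0.5633, -0.0566, 0.1464]
tcp_rot: [-179.2, 1.0, 83.6]
force: [-2.4, -3.5, -2.7]
width: 0.263
```

```bash
python3 - <<'E'
from h import *
import pickle
s=arm.observe();p,d=vision.read_camera("wrist");cv2.imwrite("pics/w5.png",p);pickle.dump((s,d),open("pics/w5.pkl","wb"))
q,_=vision.read_camera("scene")
print(s["clock"],s["tool_pos"],s["tcp_rot"],s["force"],s["width"],wproj(s,[.5756,.0531,.204]))
a=cv2.resize(p[0:260,240:640],None,fx=2,fy=2);b=cv2.resize(q[120:250,270:420],None,fx=2.6,fy=2.6)
c=np.zeros((520+0,800,3),np.uint8);c[:,:]=a[:520];c[520-b.shape[0]:,:b.shape[1]]=b
cv2.imwrite("pics/w5c.png",cv2.convertScaleAbs(c,alpha=1.5))
E
```

```text
14.3 [ 0.56328784 -0.05658059  0.14644685] [-179.23668006    1.04466905   83.62785954] [-2.41252179 -3.49207698 -2.69245077] 0.2630205121766248 (np.float64(310.9993012271275), np.float64(-0.7385051903749229))
```

View pics/w5c.png

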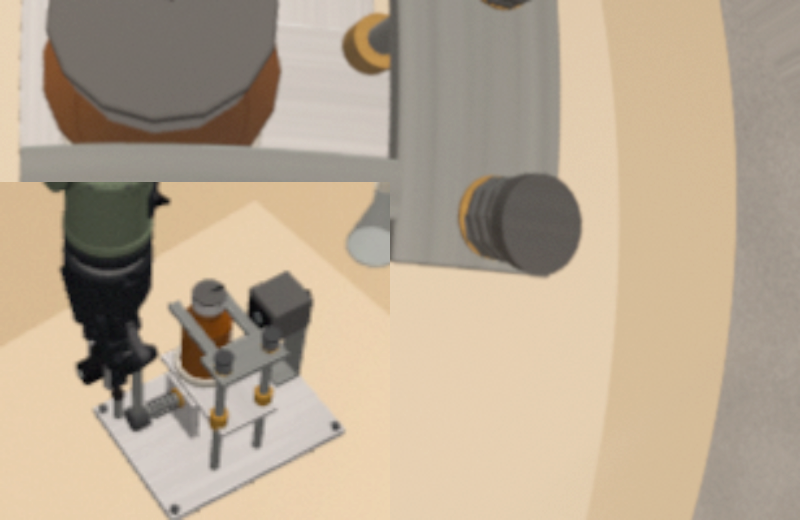

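The table is up, with the bottle standing in the fork and the lever held upright. On the cap, the pen line in the inset runs from (210,287) to (222,282), towards the reader. I'll do one last enlarged check of label direction and fork rise.

```bash
python3 - <<'E'
from h import *
q,D=vision.read_camera("scene");t,T=vision.read_camera("top")
a=cv2.resize(q[140:190,320:400],None,fx=8,fy=8,interpolation=cv2.INTER_CUBIC)[:300]
a=cv2.resize(q[140:190,320:400],(640,400),interpolation=cv2.INTER_CUBIC);b=cv2.resize(t[165:230,225:300],(230,200),interpolation=cv2.INTER_CUBIC)
c=np.zeros((600,640,3),np.uint8);c[:400]=a;c[400:,:230]=b
cv2.imwrite("pics/f.png",cv2.convertScaleAbs(c,alpha=1.6))
D0=np.load("pics/scene0.npy");o,d=ray("scene",0,0)
P=lambda D,u,v:(lambda od:od[0]+od[1]*D[v,u])(ray("scene",u,v))
Z=lambda D:[P(D,u,v)[2] for v in range(150,200) for u in range(345,385)]
for n,X in(("before",D0),("after",D)):
    W=np.array([P(X,u,v) for v in range(145,205) for u in range(335,385)])
    br=(W[:,0]>.605)&(W[:,0]<.625)&(abs(W[:,1]-.045)<.02)&(W[:,2]>.15)
    cp=(np.hypot(W[:,0]-.576,W[:,1]-.053)<.012)&(W[:,2]>.18)
    print(n,"bridge z",np.median(W[br,2]),br.sum(),"cap z",np.median(W[cp,2]),cp.sum())
E
```

```text
before bridge z 0.17125187481016046 17 cap z 0.1913505644596637 57
after bridge z 0.17425152624462426 22 cap z 0.2011052589630251 57
```

View pics/f.png

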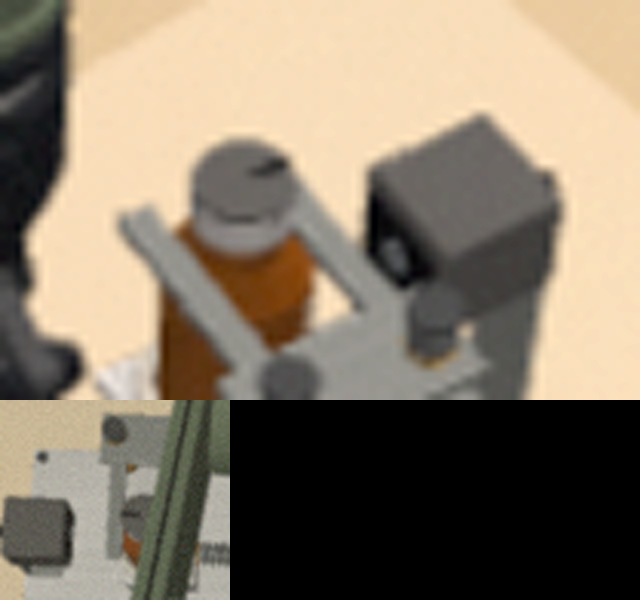

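The scene crop shows the pen line from (250,174) to (290,158), and the top inset shows it from (140,516) to (121,513). The cap rose 9.8 mm and the fork about 3 mm by coarse depth. I'll work out the pen azimuth from both views.

```bash
python3 - <<'E'
from h import *
az=lambda a,b:np.degrees(np.arctan2(b[1]-a[1],b[0]-a[0]))
f=lambda x,y:onz(*ray("scene",320+x/8,140+y/8),.203)
g=lambda x,y,z=.203:onz(*ray("top",225+x*75/230,165+(y-400)*65/200),z)
print("scene",az(f(250,174),f(290,158)),"from cap centre",az(f(244,177),f(290,158)),"top",az(g(141,516),g(121,513)))
# arm direction fork arm from scene/top for station yaw
print("fork y-az via scene arm",az(f(120,215),f(255,365))+90,"reader edge top",az(g(10,497,.148),g(70,497,.148))+180)
s=arm.observe();print(s["clock"],s["force"],s["tool_pos"],s["width"])
E
```

```text
scene 79.71413707741941 from cap centre 80.45608749060786 top 76.02613069413847
fork y-az via scene arm 86.1201274018891 reader edge top 84.68769726867622
14.5 [-2.48265806 -3.13935337 -1.57585817] [ 0.56327726 -0.05658354  0.14646143] 0.2613778032670174
```

```bash
python3 -c "
from workcell import arm
print(arm.job_done())"
```

```text
the job is handed in; nothing more can be done
None
```

I turned the bottle about 137° clockwise by its cap and let go of it. I then swung the lever up to about 1.39 rad (1.40 is upright) and handed in at about 14.5 s, still holding it there with a 60 N grip. No verdict came back.

**Last checks**
- **Label direction:** the pen line pointed at azimuth 76–80°, and the reader is at about 83–86°. That leaves the label about 4–10° off straight, inside the 20° limit but not perfectly square. I did not turn it again.
- **Lift:** the cap rose about 9.8 mm, against 10 mm expected.
- **Fork rise:** the fork rose about 3.0 mm by coarse depth. That is right at the 3 mm limit, and below the 4 mm expected at full lift. The depth reading is only good to about 1 mm, so this is the least certain check.
- **Bottle and fingers:** the bottle looked upright and clear of the fingers.
- **Other glassware:** the arm stayed away from it throughout.

**Disagreements along the way:** the pen-line angle differed by up to 8° between methods. The stand's yaw came out between -4° and -10° depending on which edge I used, and I worked with about -6.5°.

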